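# Square the contact printing frame into the printing board's corner

### The arm

A 6-joint arm with a two-finger parallel gripper is mounted at the origin on a cart in front of the work surface, level with it; the furniture and walls round the work are solid. World frame = base frame: x ahead of the robot, y to its left, z up, the work surface at z = 0. Lengths are in m, angles in rad, forces in N, time in s.
With the tool pointing down it reaches from about 0.3 to 0.85 m from the base axis. Payload 5.4 kg.
Tool frame: the origin (TCP) lies at the very end of the fingers, on their centre line; the grasp point (between the pads) lies 19 mm behind it; x points along the fingers, y is the direction in which the jaws open and shut, and the axes are right-handed (so a half turn about x gives the same grasp; the last joint's range is limited). The gripper opens to 85 mm and grips with 20 to 120 N. Pads are 22 mm wide; open, the fingers measure 114 mm over their backs; the gripper's body (76 mm by 85 mm) begins 54 mm behind the grasp point. The pads swing forward as they close: fully open they stand 13 mm farther back than shut.
Start: joints at [-1.556, 0.158, 1.597, -0, 1.386, -0.21], TCP at [0.128, -0.561, 0.231] pointing down, gripper open.
Joint ranges: [-2.91, 2.91], [-0.94, 2.29], [0.18, 2.7], [-1.29, 4.43], [0.17, 2.64], [-3, 3]. Speed limits (rad/s): [2.57, 2.57, 3.14, 3.14, 3.14, 3.14].

### API

Orientations are given as a 3x3 rotation matrix whose columns are the frame's x, y, z axes.
In Python, from bench import ctrl, cams gives the robot as it stands. The module is installed in compiled form; this text tells all that it offers.
- The arm moves only by the tool send_rows, never from a script. Its argument "plan" is a list of rows, each an object of numbers: "tx", "ty", "tz": the shift along the tool's x, y, z scaled (see below); "ax", "ay", "az": the turn, a rotation vector about the tool's x, y, z scaled (see below). In form: [{"tx": .., "ty": .., "tz": .., "ax": .., "ay": .., "az": ..}, ...]. A call has exactly 8 rows; each row is the pose to reach, as a shift and turn from the pose measured when the call began, along the tool's axes at that moment, turning the shorter way round; what a row does not reach only later rows make up. The controller multiplies each number of a shift by 500 mm and each number of a turn by 360 degrees. A row lasts 1/8 s, in which the tool goes at most 62.5 mm and 10.7 degrees, less where a joint would pass 70% of its speed; a pose out of reach is approached as far as the arm can. A call with a number of a shift or a turn outside -1 to 1 is refused whole. A call with a gripper value outside its range is refused whole. "jaw" is the closure in counts, from 0 (fully open) to 255 (shut), set as the call begins (left out, the last holds). The fingers move at their own pace and stop on an object; "force" is the grip in N (left out, the last holds). Time passes only in rows, so rows that repeat a pose let the fingers close, or fill a call up. It gives the time, the measured TCP pose, the force and the opening at its end, in the units of the state.
- ctrl.sense(): the state, without advancing time (a new reading comes with each control period).
- cams.snapshot(name): name is "scene" or "top"; returns (picture, depth): 480x640x3 uint8, red, green, blue; 480x640 float32, m along the optical axis (not along the pixel's ray), 0 where there is no reading.
- cams.calibration(name): a dict with "camera_matrix" (3x3 intrinsics, pixels), "distortion" ([k1, k2, p1, p2, k3] as OpenCV has them; the pictures are not rectified), "eye" and "attitude" of the camera in the world. Camera axes: x right, y up, looking along -z (the intrinsics and any distortion apply to the point x, -y, -z); pixel columns grow to the right and rows downward; lengths in m; the calibration is good to about 2 mm. A picture is of the moment at which its call begins. calibration takes no time and is no camera call.
- ctrl.job_done(): hands the job in, once; it reports no verdict.
The state is a dict: "t": time; "q": joint angles; "joint_velocities": joint speeds; "joint_torque": joint torques, N m; "eef_pos": TCP position; "ee_rot": TCP orientation; "ft_force": force on the tool from outside, world axes, zero at the start; "wrist_torque": the same for the moment, N m; "finger_gap": opening from 0.0 (shut) to 1.0 (fully open).
Only numpy, scipy, OpenCV 4.12 (cv2) and the standard library are available. Lean on these libraries where they do the work, as an engineer would, in place of code of your own. Each camera call takes 0.05 s, during which the arm holds its last target.

### The job

Push the wooden contact printing frame along the printing board with the fingers until its long side lies flush against the metal fence at the back and its end is up against the stop block, which is clamped at one end of the fence. Only slide it: do not pick it up or tip it, and leave the other things standing where they are.

Things in the scene. Friction and masses are not known exactly. Their poses are not given: they have to be found in the camera images.
- frame: contact printing frame: flat dark wooden frame with a glass window, lying loose on the board. A plain block outside: 110 (its x) x 150 (its y) x 24 high, about 0.3 to 0.6 kg; sliding it takes about 2 to 7 N. Origin: centre of its underside; z up. At the start its long side is within 0.35 rad of parallel to the fence. Sizes in mm.
- board: flat plywood printing board fixed to the bench, 300 (x) x 500 (y) x 12 thick, with an aluminium fence along its whole far (+x) edge. Origin: centre of its underside, z up; board top at z = +12. The fence's straight face, looking to -x, is at x = +125; the fence is 25 thick and rises 20 above the board top. x runs from the robot's side to the fence, y along the fence. The board may be turned a little on the bench. Sizes in mm.
- stop: aluminium stop block, fixed on the board against the fence near its left or its right end (varies): 60 (x) x 30 (y) x 22 high with a black clamp knob to 30 high. Axes parallel to the board's. Origin: centre of its underside, on the board top, 30 in front of the fence face; its two faces across the fence are at y = +15 and -15; the frame belongs against the one that looks to the middle of the board. Sizes in mm.
- lens_jar: bystander, loose: round clear jar with black screw lid, 54 dia x 42 high; stands on the board near the end of the fence that has no stop. Origin: centre of its underside. Sizes in mm.
- canister: bystander, loose: pale film canister with grey cap, 34 dia x 51 high; on the board, near the corner nearest the robot on the left (+y). Origin: centre of its underside. Sizes in mm.
- loupe: bystander, loose: small round loupe, black top on a clear foot, 42 dia x 48 high; on the board, near the corner nearest the robot on the right (-y). Origin: centre of its underside. Sizes in mm.
- dropper: bystander, loose: brown dropper bottle, 32 dia x 96 high; on the bench left of the board. Origin: centre of its underside. Sizes in mm.

How it is judged:
At the end, for the whole second after the job is handed in: The frame lies flat and at rest on the board, its long side against the fence (gap at most 5 mm, out of line at most 0.035 rad), its end against the stop's inner face (gap at most 5 mm); no other loose thing has moved more than 15 mm ((y of frame in the frame of stop between 0.086 and 0.095 m or y of frame in the frame of stop between -0.095 and -0.086 m) and x of frame in the frame of board between 0.065 and 0.074 m and y of frame in the frame of board between -0.15 and 0.15 m and angle between the y axis of frame and the y axis of board, either way round below 0.035 rad and z of frame in the frame of board between 0.008 and 0.016 m and angle between frame's own z axis and vertical below 0.04 rad and linear speed of frame below 0.01 m/s and distance of each of lens_jar, canister, loupe, dropper from where it was at the start of the episode below 0.015 m); the robot touches nothing.
It fails at once if the frame is lifted, tipped up, or pushed off the board (z of frame in the frame of board above 0.02 m or z of frame in the frame of board below 0.004 m or angle between frame's own z axis and vertical above 0.12 rad).
It fails at once if another loose thing is shifted by more than 15 mm (distance of any of lens_jar, canister, loupe, dropper from where it was at the start of the episode above 0.015 m).
It fails at once if another loose thing is tipped (angle between any of lens_jar, canister, loupe, dropper's own z axis and vertical above 0.3 rad).
It also fails if it takes over 61 s, if anything falls off the work surface, if the arm or the gripper's body presses on something with over 40 N, if the wrist force passes 120 N, or if a joint passes its speed limit or range.

## Working session

There is one attempt and no reset: what is moved stays moved. The work goes in short steps, Python scripts to look and compute and a tool call to move; the robot and the scene stay as the last step left them, time stands still between calls to the robot, and variables do not carry over. Pictures are saved under pics/ and viewed, and the job is handed in when it is done.

Besides the shell and the picture viewer there is one more tool, called as name(argument=value, ...) on one line, values as JSON. send_rows: Moves the arm, as the interface text tells. Shifts and turns lie within -1 to 1; 1 stands for 500 mm of shift or 360 degrees of turn. Its arguments: {"type":"object","properties":{"plan":{"type":"array"},"jaw":{"type":"number"},"force":{"type":"number"}},"required":["plan"]}

```bash
mkdir -p pics; ls
python3 - <<'E'
from bench import ctrl,cams
import cv2,numpy as np
s=ctrl.sense()
for k,v in s.items(): print(k,np.round(v,4).tolist())
for n in ("scene","top"):
    p,d=cams.snapshot(n); cv2.imwrite(f"pics/{n}0.png",p[:,:,::-1]); np.save(f"{n}0.npy",d)
    c=cams.calibration(n); print(n,{k:np.round(v,4).tolist() for k,v in c.items()})
E
```

```text
pics
t 0.0
q [-1.5561, 0.1591, 1.5982, 0.0, 1.3862, -0.2101]
joint_velocities [-0.002, 0.0006, -0.0001, -0.0001, 0.0, -0.001]
joint_torque [-0.0006, -39.6001, -33.1432, -0.0004, 0.0083, -0.0]
eef_pos [0.1281, -0.5599, 0.2303]
ee_rot [[0.0, 0.2229, -0.9749], [0.0019, -0.9748, -0.2229], [-1.0, -0.0018, -0.0004]]
ft_force [-0.9867, -0.1174, -0.0775]
wrist_torque [0.0233, -0.0027, 0.0573]
finger_gap 1.0018
scene {'camera_matrix': [[477.0772, 0.0, 320.7105], [0.0, 477.0772, 242.9249], [0.0, 0.0, 1.0]], 'distortion': [0.0118, 0.0, 0.0, 0.0, 0.0], 'eye': [0.2361, 0.7879, 0.7615], 'attitude': [[-0.8868, 0.3201, -0.3332], [-0.462, -0.6023, 0.6509], [0.0077, 0.7312, 0.6821]]}
top {'camera_matrix': [[613.0303, 0.0, 326.8945], [0.0, 613.0303, 229.1513], [0.0, 0.0, 1.0]], 'distortion': [0.023, 0.0, 0.0, 0.0, 0.0], 'eye': [0.381, 0.1229, 1.4625], 'attitude': [[0.0144, 0.9897, -0.1425], [-0.9999, 0.0151, 0.0043], [0.0064, 0.1424, 0.9898]]}
```

View pics/scene0.png

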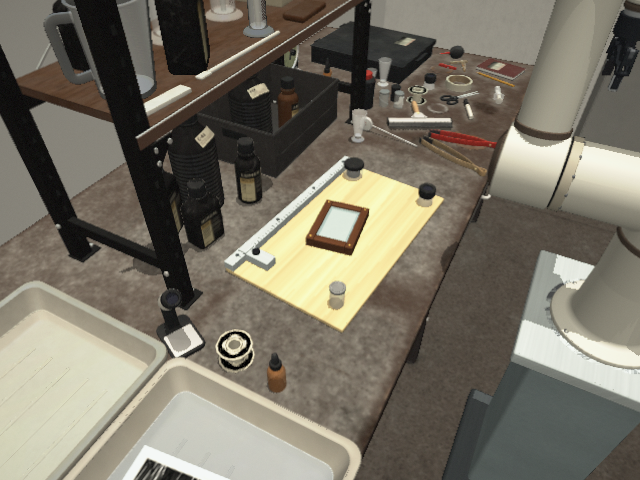

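View pics/top0.png

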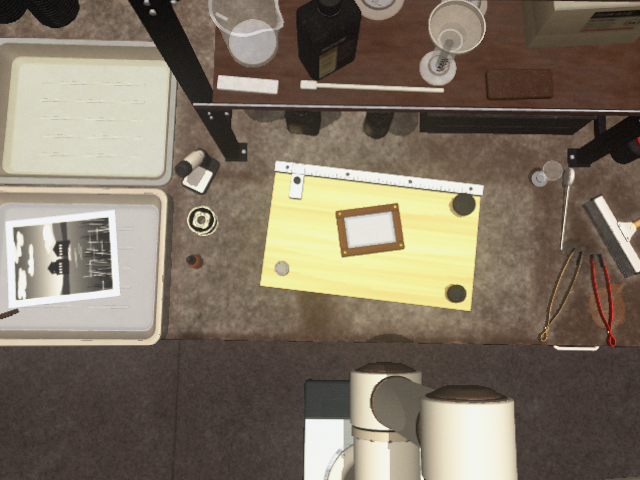

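The top view shows the board spanning about (262–483, 162–310). The stop is at the left (+y) end near (297,184), the frame is near (370,230), and the jar is near (463,204). The canister is near (282,268), the loupe near (456,293), and the dropper near (194,261). I'll enlarge it next.

Run:
```python
import cv2
p=cv2.imread("pics/top0.png")
cv2.imwrite("pics/c1.png",cv2.resize(p[155:315,255:490],None,fx=3.4,fy=3.4,interpolation=cv2.INTER_CUBIC))
cv2.imwrite("pics/c2.png",cv2.resize(p[195:265,325:415],None,fx=8,fy=8,interpolation=cv2.INTER_CUBIC))
```

```text
(no output)
```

View pics/c1.png

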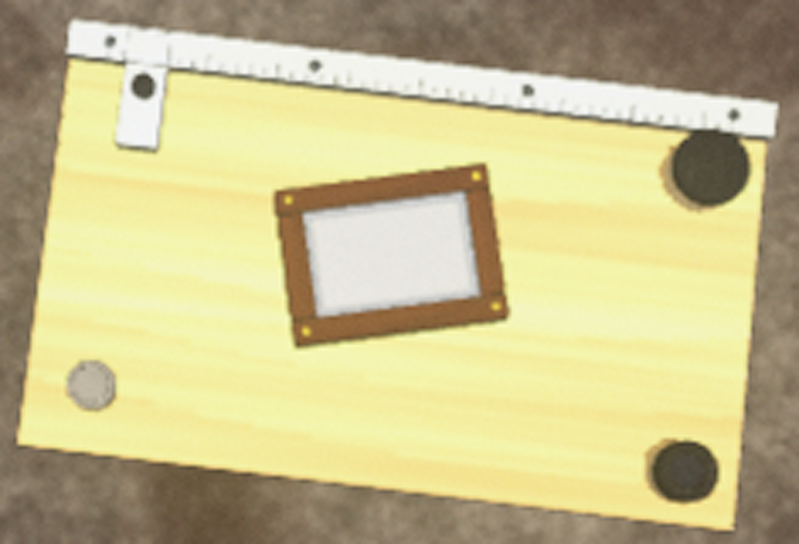

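View pics/c2.png

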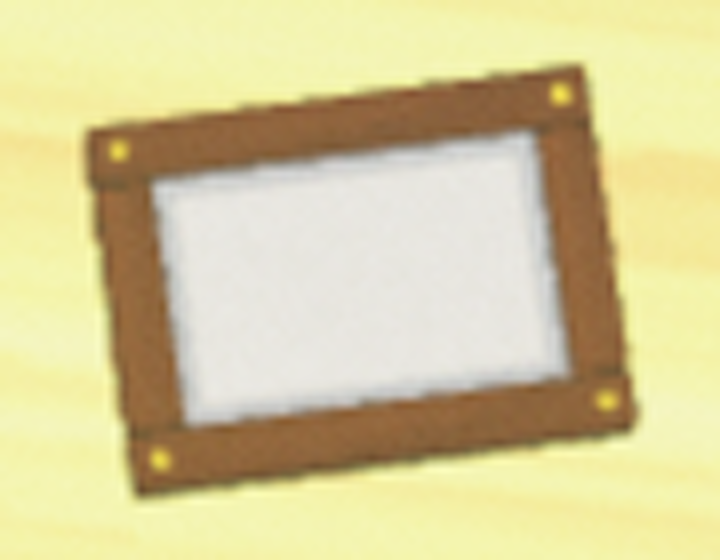

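```bash
cat > h.py <<'E'
from bench import ctrl,cams
import cv2,numpy as np
def w(n,uv,z):
    c=cams.calibration(n);uv=np.array(uv,float).reshape(-1,1,2)
    u=cv2.undistortPoints(uv,np.array(c["camera_matrix"]),np.array(c["distortion"])).reshape(-1,2)
    R=np.array(c["attitude"]);e=np.array(c["eye"])
    r=np.c_[u[:,0],-u[:,1],-np.ones(len(u))]@R.T
    return e+r*((z-e[2])/r[:,2])[:,None]
def px(n,P):
    c=cams.calibration(n);R=np.array(c["attitude"]);e=np.array(c["eye"])
    q=(np.array(P,float)-e)@R; q=q*[1,-1,-1]
    return cv2.projectPoints(q.reshape(-1,1,3),np.zeros(3),np.zeros(3),np.array(c["camera_matrix"]),np.array(c["distortion"]))[0].reshape(-1,2)
E
python3 - <<'E'
from h import *
np.set_printoptions(precision=4,suppress=True)
o=-0.4
F=w("top",np.array([(88,130),(583,65),(636,430),(138,495)])/8+[325+o,195+o],.036)
print("frame",F,F.mean(0),[np.linalg.norm(F[i]-F[i-1]) for i in range(4)])
g=lambda a,z:w("top",np.array(a)/3.4+[255+o,155+o],z)
B=np.r_[g([(70,20),(778,102)],.032),g([(735,530),(18,444)],.012)]
print("board",B,B.mean(0),[np.linalg.norm((B[i]-B[i-1])[:2]) for i in range(4)])
d=(B[0]-B[1])+(B[3]-B[2]);th=np.arctan2(-d[0],d[1]);print("board yaw",th)
d=F[0]-F[1]+F[3]-F[2];tf=np.arctan2(-d[0],d[1]);d=F[0]-F[3]+F[1]-F[2];print("frame yaw",tf,np.arctan2(d[1],d[0]))
S=g([(115,148),(157,152)],.034);J=g([(710,170)],.042);C=g([(92,385)],.051);L=g([(684,471)],.048)
c,s=np.cos(th),np.sin(th);R=np.array([[c,-s],[s,c]])
O=B.mean(0)[:2]
for n,P in dict(frame=F,board=B,stop=S,jar=J,can=C,loupe=L,fence=g([(68,57),(775,137)],.032)).items(): print(n,"world",P[:,:2].tolist() and np.round(P[:,:2],4).tolist(),"in board\n",(P[:,:2]-O)@R)
for n in ("top","scene"):
  D=np.load(n+"0.npy"); 
  if n=="top": print(D[225,370],D[250,300])
E
```

```text
frame [[ 0.6303  0.0968  0.036 ]
 [ 0.652  -0.0494  0.036 ]
 [ 0.5436 -0.0647  0.036 ]
 [ 0.5223  0.0809  0.036 ]] [0.5871 0.0159 0.036 ] [np.float64(0.10908951530217935), np.float64(0.1477945771765379), np.float64(0.10945121095864165), np.float64(0.14709364880428114)]
board [[ 0.751   0.2429  0.032 ]
 [ 0.6998 -0.2546  0.032 ]
 [ 0.4022 -0.2236  0.012 ]
 [ 0.4539  0.2726  0.012 ]] [0.5767 0.0093 0.022 ] [np.float64(0.2985911316156947), np.float64(0.5001363765944902), np.float64(0.2992057770734055), np.float64(0.4988577022374611)]
board yaw -0.10324433354683056
frame yaw 0.146550920860139 0.1433858109070596
frame world [[0.6303, 0.0968], [0.652, -0.0494], [0.5436, -0.0647], [0.5223, 0.0809]] in board
 [[ 0.0442  0.0925]
 [ 0.0809 -0.0506]
 [-0.0253 -0.077 ]
 [-0.0615  0.0656]]
board world [[0.751, 0.2429], [0.6998, -0.2546], [0.4022, -0.2236], [0.4539, 0.2726]] in board
 [[ 0.1493  0.2503]
 [ 0.1496 -0.2499]
 [-0.1496 -0.2496]
 [-0.1493  0.2492]]
stop world [[0.6595, 0.209], [0.6571, 0.1797]] in board
 [[0.0617 0.2071]
 [0.0624 0.1777]]
jar world [[0.6487, -0.2039]] in board
 [[ 0.0936 -0.2047]]
can world [[0.4925, 0.2197]] in board
 [[-0.1055  0.2006]]
loupe world [[0.4406, -0.1813]] in board
 [[-0.1157 -0.2037]]
fence world [[0.7243, 0.2436], [0.6748, -0.252]] in board
 [[ 0.1227  0.2482]
 [ 0.1244 -0.2498]]
1.4493958 1.4581816
```

The board fit agrees with the given sizes (500 x 299 mm measured). Frame edges came out at 147 x 109 mm, with yaw about 0.25 rad to the fence. The stop is on the +y side. Next I'll check how far the shelf overhangs and work out the approach.

```bash
cat >> h.py <<'E'
O=np.array([.5767,.0093]);TH=-.1032
RB=np.array([[np.cos(TH),-np.sin(TH)],[np.sin(TH),np.cos(TH)]])
from scipy.spatial.transform import Rotation as Ro
np.set_printoptions(precision=4,suppress=True)
def go(xb,yb,z,jaw_dir_deg):
    """jaw_dir_deg: direction of tool y in board frame"""
    s=ctrl.sense();p=np.array(s["eef_pos"]);R=np.array(s["ee_rot"])
    t=np.r_[O+RB@[xb,yb],z];a=TH+np.radians(jaw_dir_deg)
    X=np.array([0,0,-1.]);Y=np.array([np.cos(a),np.sin(a),0]);T=np.c_[X,Y,np.cross(X,Y)]
    d=R.T@(t-p)/.5;r=Ro.from_matrix(R.T@T).as_rotvec()/(2*np.pi)
    print("target",t,"t",d,"a",r,"dist",np.linalg.norm(t-p))
def st():
    s=ctrl.sense();p=np.array(s["eef_pos"])
    print("t",s["t"],"tcp",p,"board",RB.T@(p[:2]-O),"F",np.array(s["ft_force"]),"Fb",RB.T@np.array(s["ft_force"])[:2],"gap",s["finger_gap"],"q",np.array(s["q"]))
E
python3 - <<'E'
from h import *
D=np.load("top0.npy")
c=cams.calibration("top")
for u,v in [(280,105),(400,106),(550,106),(400,90),(225,160)]:
    print(u,v,w("top",[(u,v)],0.0) is not None and (lambda P:P)(None), D[v,u])
    # point at depth
    k=np.array(c["camera_matrix"]);x=(u-k[0,2])/k[0,0];y=(v-k[1,2])/k[1,1];q=np.array([x,-y,-1])*D[v,u]
    print(np.array(c["eye"])+np.array(c["attitude"])@q)
st(); go(-.10,.02,.20,-90); go(-.10,.02,.018,-90)
E
```

```text
280 105 None 1.1158849
[0.7624 0.2069 0.3896]
400 106 None 1.1143785
[ 0.7632 -0.0114  0.3922]
550 106 None 1.113019
[ 0.7666 -0.2835  0.3953]
400 90 None 1.1163099
[ 0.7927 -0.0111  0.3945]
225 160 None 1.494243
[0.7571 0.3674 0.0059]
t 0.1 tcp [ 0.1282 -0.56    0.2304] board [-0.3875 -0.6125] F [ 0.1971  0.2542 -0.256 ] Fb [0.1699 0.2731] gap 1.0018366057943004 q [-1.5561  0.159   1.5981  0.      1.3862 -0.2101]
target [0.4793 0.0395 0.2   ] t [ 0.0628 -1.0122 -0.9518] a [ 0.0522 -0.      0.0003] dist 0.6954275317566555
target [0.4793 0.0395 0.018 ] t [ 0.4268 -1.0116 -0.9517] a [ 0.0522 -0.      0.0003] dist 0.726512054790569
```

send_rows(jaw=110, plan=[{"tx":0,"ty":-0.08,"tz":-0.075,"ax":0.006,"ay":0,"az":0},{"tx":0,"ty":-0.165,"tz":-0.155,"ax":0.013,"ay":0,"az":0},{"tx":0,"ty":-0.25,"tz":-0.235,"ax":0.02,"ay":0,"az":0},{"tx":0,"ty":-0.335,"tz":-0.315,"ax":0.026,"ay":0,"az":0},{"tx":0,"ty":-0.42,"tz":-0.395,"ax":0.033,"ay":0,"az":0},{"tx":0,"ty":-0.505,"tz":-0.475,"ax":0.04,"ay":0,"az":0},{"tx":0,"ty":-0.59,"tz":-0.555,"ax":0.046,"ay":0,"az":0},{"tx":0,"ty":-0.675,"tz":-0.635,"ax":0.052,"ay":0,"az":0}])

```text
t: 1.1
eef_pos: [0.3629, -0.1584, 0.2309]
ee_rot: [[0.0, -0.103, -0.995], [0.002, -0.995, 0.103], [-1.0, -0.002, -0.0]]
ft_force: [1.0, -0.7, 0.5]
finger_gap: 0.567
```

Run:
```python
from h import *
st(); go(-.10,.02,.12,-90)
```

```text
t 1.1 tcp [ 0.3629 -0.1584  0.2309] board [-0.1954 -0.1888] F [ 0.9516 -0.6684  0.4696] Fb [ 1.0154 -0.5668] gap 0.5668427212344722 q [-0.7202 -0.3396  2.0617  0.0013  1.4204  0.954 ]
target [0.4793 0.0395 0.12  ] t [ 0.2225 -0.4174 -0.1906] a [-0.0001 -0.      0.0002] dist 0.25496216402502564
```

send_rows(plan=[{"tx":0.03,"ty":-0.07,"tz":-0.03,"ax":0,"ay":0,"az":0},{"tx":0.07,"ty":-0.14,"tz":-0.065,"ax":0,"ay":0,"az":0},{"tx":0.11,"ty":-0.21,"tz":-0.1,"ax":0,"ay":0,"az":0},{"tx":0.15,"ty":-0.29,"tz":-0.135,"ax":0,"ay":0,"az":0},{"tx":0.19,"ty":-0.36,"tz":-0.165,"ax":0,"ay":0,"az":0},{"tx":0.22,"ty":-0.418,"tz":-0.19,"ax":0,"ay":0,"az":0},{"tx":0.22,"ty":-0.418,"tz":-0.19,"ax":0,"ay":0,"az":0},{"tx":0.22,"ty":-0.418,"tz":-0.19,"ax":0,"ay":0,"az":0}])

```text
t: 2.1
eef_pos: [0.4788, 0.0396, 0.1213]
ee_rot: [[-0.0, -0.103, -0.995], [0.001, -0.995, 0.103], [-1.0, -0.001, 0.0]]
ft_force: [-0.3, 0.0, 0.4]
finger_gap: 0.568
```

Run:
```python
from h import *
st(); go(-.10,.02,.019,-90)
for n in ("scene","top"):
    p,d=cams.snapshot(n); cv2.imwrite(f"pics/{n}1.png",cv2.resize(p[130:330,220:460] if n=="scene" else p[140:340,240:500],None,fx=3,fy=3,interpolation=cv2.INTER_CUBIC)[:,:,::-1])
```

```text
t 2.1 tcp [0.4788 0.0396 0.1213] board [-0.1005  0.02  ] F [-0.2952  0.0071  0.4054] Fb [-0.2943 -0.0233] gap 0.5678461026507614 q [-0.1706  0.0303  1.9641  0.0014  1.1475  1.5031]
target [0.4793 0.0395 0.019 ] t [ 0.2046  0.0003 -0.001 ] a [-0.      0.      0.0002] dist 0.1022912005276026
```

View pics/scene1.png

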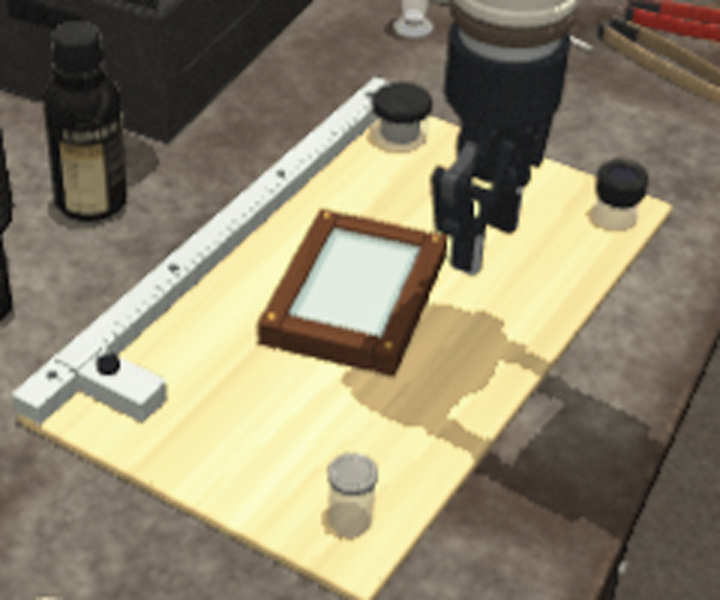

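The gripper hangs over the board on the robot's side of the frame (fingers near crop (465,240)) with the jaws along the fence, and all bystanders are clear. I'll go down.

send_rows(plan=[{"tx":0.05,"ty":0,"tz":0,"ax":0,"ay":0,"az":0},{"tx":0.1,"ty":0,"tz":0,"ax":0,"ay":0,"az":0},{"tx":0.14,"ty":0,"tz":0,"ax":0,"ay":0,"az":0},{"tx":0.17,"ty":0,"tz":0,"ax":0,"ay":0,"az":0},{"tx":0.19,"ty":0,"tz":0,"ax":0,"ay":0,"az":0},{"tx":0.204,"ty":0,"tz":0,"ax":0,"ay":0,"az":0},{"tx":0.204,"ty":0,"tz":0,"ax":0,"ay":0,"az":0},{"tx":0.204,"ty":0,"tz":0,"ax":0,"ay":0,"az":0}])

```text
t: 3.2
eef_pos: [0.4798, 0.0391, 0.0203]
ee_rot: [[0.002, -0.104, -0.995], [0.001, -0.995, 0.104], [-1.0, -0.001, -0.002]]
ft_force: [-0.2, 0.2, 0.4]
finger_gap: 0.569
```

Run:
```python
from h import *
st(); go(-.045,.02,.019,-90)
p,d=cams.snapshot("scene"); cv2.imwrite(f"pics/scene2.png",cv2.resize(p[130:330,220:460],None,fx=3,fy=3,interpolation=cv2.INTER_CUBIC)[:,:,::-1])
```

```text
t 3.2 tcp [0.4798 0.0391 0.0203] board [-0.0995  0.0197] F [-0.1861  0.2077  0.4429] Fb [-0.2065  0.1875] gap 0.5691017132707368 q [-0.1712  0.2065  2.0084  0.0017  0.9248  1.5032]
target [0.534  0.0338 0.019 ] t [ 0.0028 -0.0008 -0.109 ] a [-0.0002 -0.0003  0.0002] dist 0.05452131006475177
```

View pics/scene2.png

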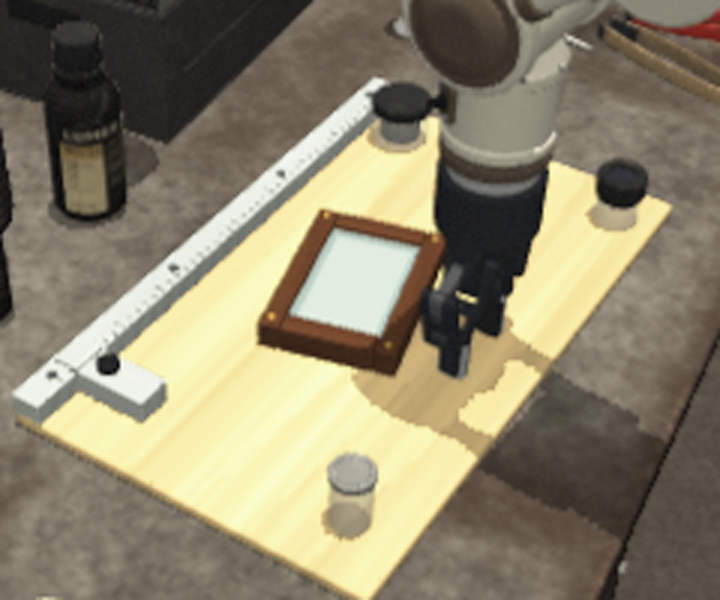

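The fingertips are just above the board with the frame ahead of them, and the force reads zero. I'll push towards the fence.

send_rows(plan=[{"tx":0.002,"ty":0,"tz":-0.015,"ax":0,"ay":0,"az":0},{"tx":0.002,"ty":0,"tz":-0.03,"ax":0,"ay":0,"az":0},{"tx":0.002,"ty":0,"tz":-0.045,"ax":0,"ay":0,"az":0},{"tx":0.002,"ty":0,"tz":-0.06,"ax":0,"ay":0,"az":0},{"tx":0.002,"ty":0,"tz":-0.075,"ax":0,"ay":0,"az":0},{"tx":0.002,"ty":0,"tz":-0.09,"ax":0,"ay":0,"az":0},{"tx":0.002,"ty":0,"tz":-0.105,"ax":0,"ay":0,"az":0},{"tx":0.002,"ty":0,"tz":-0.12,"ax":0,"ay":0,"az":0}])

```text
t: 4.25
eef_pos: [0.5399, 0.0328, 0.0193]
ee_rot: [[0.002, -0.104, -0.995], [0.001, -0.995, 0.104], [-1.0, -0.001, -0.002]]
ft_force: [-1.4, 0.0, -0.9]
finger_gap: 0.568
```

Run:
```python
from h import *
st(); go(0,.02,.019,-90)
for n in ("scene","top"):
    p,d=cams.snapshot(n); cv2.imwrite(f"pics/{n}3.png",cv2.resize(p[130:330,220:460] if n=="scene" else p[140:340,240:500],None,fx=3,fy=3,interpolation=cv2.INTER_CUBIC)[:,:,::-1])
```

```text
t 4.25 tcp [0.5399 0.0328 0.0193] board [-0.039   0.0196] F [-1.4429  0.0402 -0.8836] Fb [-1.4393 -0.1087] gap 0.5681667714902019 q [-0.1635  0.3409  1.8408  0.0016  0.9579  1.5109]
target [0.5788 0.0292 0.019 ] t [ 0.0008 -0.0009 -0.078 ] a [-0.0002 -0.0003  0.0002] dist 0.0390069287397129
```

View pics/scene3.png

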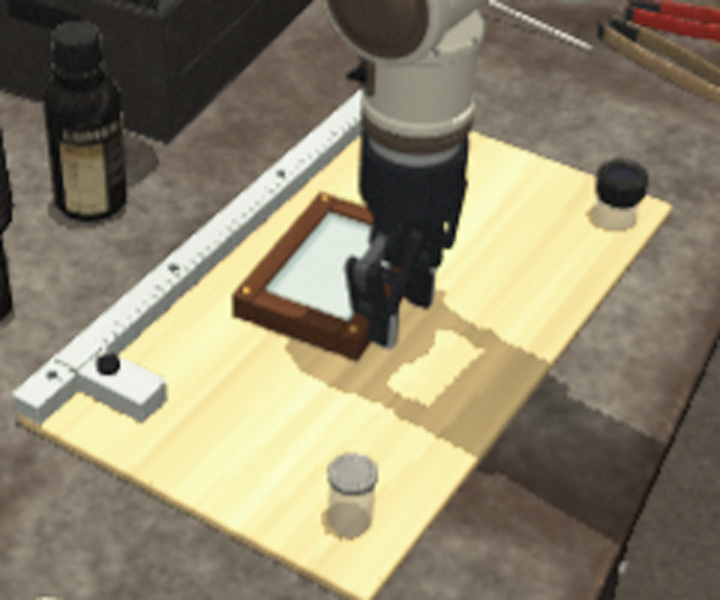

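View pics/top3.png

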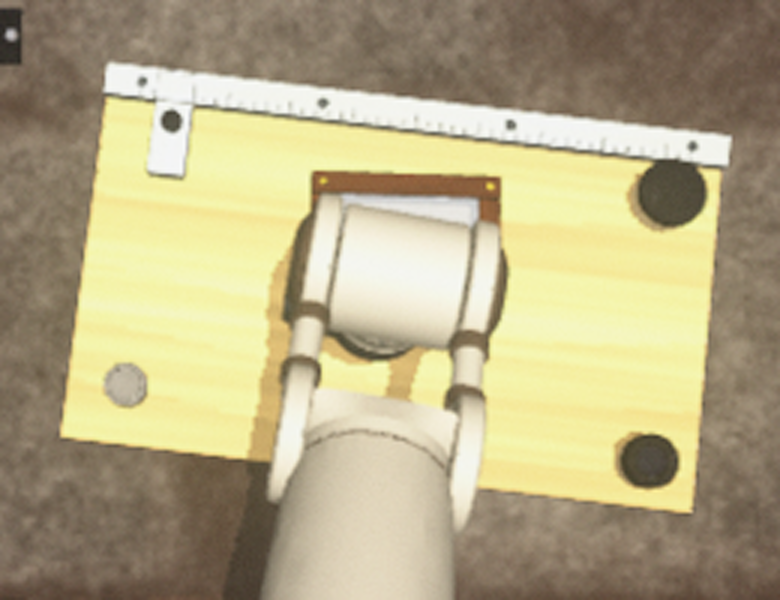

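The frame is sliding flat and turning parallel. Its top edge now runs from (313,172) to (500,180), against the fence's slope. I'll keep pushing, more slowly near the end.

send_rows(plan=[{"tx":0.001,"ty":0,"tz":-0.012,"ax":0,"ay":0,"az":0},{"tx":0.001,"ty":0,"tz":-0.024,"ax":0,"ay":0,"az":0},{"tx":0.001,"ty":0,"tz":-0.034,"ax":0,"ay":0,"az":0},{"tx":0.001,"ty":0,"tz":-0.044,"ax":0,"ay":0,"az":0},{"tx":0.001,"ty":0,"tz":-0.052,"ax":0,"ay":0,"az":0},{"tx":0.001,"ty":0,"tz":-0.06,"ax":0,"ay":0,"az":0},{"tx":0.001,"ty":0,"tz":-0.065,"ax":0,"ay":0,"az":0},{"tx":0.001,"ty":0,"tz":-0.07,"ax":0,"ay":0,"az":0}])

```text
t: 5.35
eef_pos: [0.5758, 0.0288, 0.0194]
ee_rot: [[0.004, -0.105, -0.995], [0.0, -0.995, 0.105], [-1.0, -0.001, -0.004]]
ft_force: [-3.2, 0.9, 0.8]
finger_gap: 0.568
```

Run:
```python
from h import *
st(); go(0.004,.02,.019,-90)
p,d=cams.snapshot("top"); cv2.imwrite("pics/top4.png",cv2.resize(p[150:220,320:420],None,fx=8,fy=8,interpolation=cv2.INTER_CUBIC)[:,:,::-1])
```

```text
t 5.35 tcp [0.5758 0.0288 0.0194] board [-0.003   0.0193] F [-3.2166  0.8643  0.8401] Fb [-3.2885  0.5283] gap 0.5683652434650373 q [-0.1601  0.4161  1.7387  0.0013  0.9828  1.5147]
target [0.5827 0.0288 0.019 ] t [ 0.0008 -0.0014 -0.0139] a [-0.0002 -0.0006  0.0001] dist 0.006995592698714207
```

View pics/top4.png

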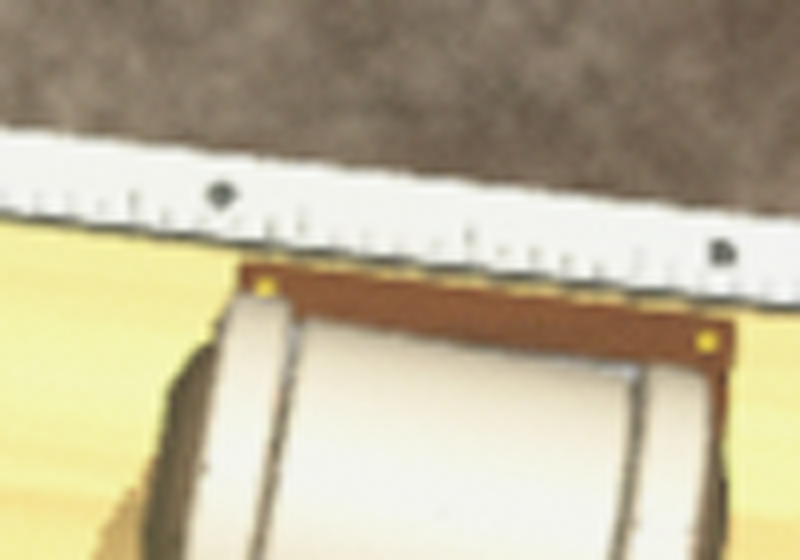

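The frame is now parallel to the fence with a gap of roughly 3–5 mm, its top edge running from (240,265) to (735,320). I'll creep on.

send_rows(plan=[{"tx":0.001,"ty":0,"tz":-0.003,"ax":0,"ay":0,"az":0},{"tx":0.001,"ty":0,"tz":-0.005,"ax":0,"ay":0,"az":0},{"tx":0.001,"ty":0,"tz":-0.007,"ax":0,"ay":0,"az":0},{"tx":0.001,"ty":0,"tz":-0.008,"ax":0,"ay":0,"az":0},{"tx":0.001,"ty":0,"tz":-0.009,"ax":0,"ay":0,"az":0},{"tx":0.001,"ty":0,"tz":-0.01,"ax":0,"ay":0,"az":0},{"tx":0.001,"ty":0,"tz":-0.011,"ax":0,"ay":0,"az":0},{"tx":0.001,"ty":0,"tz":-0.012,"ax":0,"ay":0,"az":0}])

```text
t: 6.4
eef_pos: [0.5818, 0.0282, 0.0191]
ee_rot: [[0.004, -0.105, -0.995], [0.0, -0.995, 0.105], [-1.0, -0.001, -0.004]]
ft_force: [-6.9, 0.5, 5.5]
finger_gap: 0.567
```

Run:
```python
from h import *
st()
```

```text
t 6.4 tcp [0.5818 0.0282 0.0191] board [0.0032 0.0193] F [-6.9214  0.5304  5.5152] Fb [-6.9393 -0.1855] gap 0.5668323372089977 q [-0.1595  0.4296  1.7207  0.0012  0.9874  1.5154]
```

send_rows(plan=[{"tx":0,"ty":0,"tz":-0.001,"ax":0,"ay":0,"az":0},{"tx":0,"ty":0,"tz":-0.002,"ax":0,"ay":0,"az":0},{"tx":0,"ty":0,"tz":-0.003,"ax":0,"ay":0,"az":0},{"tx":0,"ty":0,"tz":-0.004,"ax":0,"ay":0,"az":0},{"tx":0,"ty":0,"tz":-0.004,"ax":0,"ay":0,"az":0},{"tx":0,"ty":0,"tz":-0.004,"ax":0,"ay":0,"az":0},{"tx":0,"ty":0,"tz":-0.004,"ax":0,"ay":0,"az":0},{"tx":0,"ty":0,"tz":-0.004,"ax":0,"ay":0,"az":0}])

```text
t: 7.4
eef_pos: [0.5818, 0.0282, 0.0191]
ee_rot: [[-0.001, -0.104, -0.995], [0.001, -0.995, 0.104], [-1.0, -0.001, 0.001]]
ft_force: [-11.9, 0.8, 10.2]
finger_gap: 0.571
```

Run:
```python
from h import *
st(); go(-.06,.02,.019,-90)
p,d=cams.snapshot("top"); cv2.imwrite("pics/top5.png",cv2.resize(p[150:220,320:420],None,fx=8,fy=8,interpolation=cv2.INTER_CUBIC)[:,:,::-1])
```

```text
t 7.4 tcp [0.5818 0.0282 0.0191] board [0.0032 0.0193] F [-11.8802   0.797   10.1556] Fb [-11.8991  -0.4311] gap 0.5713273999647538 q [-0.1592  0.4328  1.7162  0.0006  0.9937  1.5158]
target [0.5191 0.0354 0.019 ] t [ 0.0003 -0.0012  0.1264] a [-0.0002  0.0002  0.0001] dist 0.06317860973375859
```

View pics/top5.png

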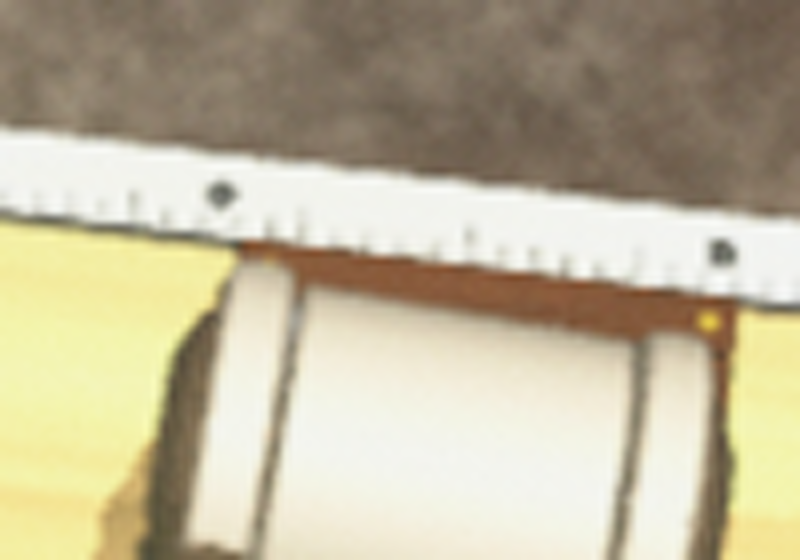

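The frame is flush along the fence: no board shows between them from (240,243) to (735,300), and the push force is 12 N at TCP x_b = 0.003. I'll back straight off, then lift.

send_rows(plan=[{"tx":0,"ty":0,"tz":0.01,"ax":0,"ay":0,"az":0},{"tx":0,"ty":0,"tz":0.04,"ax":0,"ay":0,"az":0},{"tx":0,"ty":0,"tz":0.08,"ax":0,"ay":0,"az":0},{"tx":-0.02,"ty":0,"tz":0.1,"ax":0,"ay":0,"az":0},{"tx":-0.07,"ty":0,"tz":0.11,"ax":0,"ay":0,"az":0},{"tx":-0.13,"ty":0,"tz":0.11,"ax":0,"ay":0,"az":0},{"tx":-0.19,"ty":0,"tz":0.11,"ax":0,"ay":0,"az":0},{"tx":-0.22,"ty":0,"tz":0.11,"ax":0,"ay":0,"az":0}])

```text
t: 8.45
eef_pos: [0.529, 0.0336, 0.1314]
ee_rot: [[0.004, -0.104, -0.995], [-0.0, -0.995, 0.104], [-1.0, -0.0, -0.004]]
ft_force: [-0.1, 0.1, -0.4]
finger_gap: 0.572
```

Run:
```python
from h import *
st()
P=w("top",[(735/8+320-.4,300/8+150-.4)],.036)[:,:2]; e=(P-O)@RB; print("right corner",e)
go(.075,e[0,1]-.011-.035,.12,0)
p,d=cams.snapshot("scene"); cv2.imwrite("pics/scene6.png",cv2.resize(p[130:330,220:460],None,fx=3,fy=3,interpolation=cv2.INTER_CUBIC)[:,:,::-1])
```

```text
t 8.45 tcp [0.529  0.0336 0.1314] board [-0.0499  0.0192] F [-0.1398  0.1432 -0.3918] Fb [-0.1538  0.1281] gap 0.5718646995167789 q [-0.1652  0.1405  1.8239  0.0007  1.1731  1.5099]
right corner [[ 0.1224 -0.0798]]
target [ 0.6383 -0.1236  0.12  ] t [ 0.0237  0.2897 -0.2501] a [-0.2502 -0.0006 -0.0005] dist 0.19172075949716433
```

View pics/scene6.png

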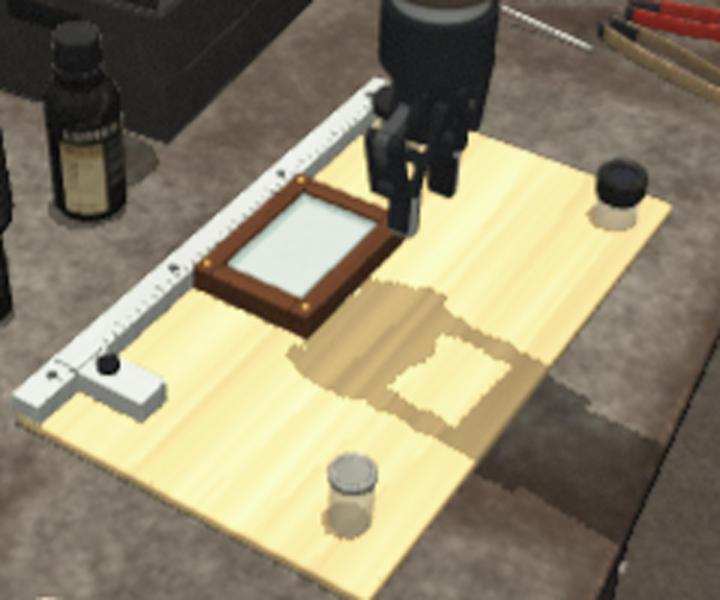

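The frame lies flat and flush against the fence (crop corners (197,265), (302,180), (310,330)). Next I'll move over to the right of the frame, turning the wrist 90°.

send_rows(jaw=160, plan=[{"tx":0,"ty":0.035,"tz":-0.03,"ax":-0.029,"ay":0,"az":0},{"tx":0,"ty":0.075,"tz":-0.065,"ax":-0.058,"ay":0,"az":0},{"tx":0,"ty":0.115,"tz":-0.1,"ax":-0.087,"ay":0,"az":0},{"tx":0,"ty":0.155,"tz":-0.135,"ax":-0.116,"ay":0,"az":0},{"tx":0,"ty":0.195,"tz":-0.17,"ax":-0.145,"ay":0,"az":0},{"tx":0,"ty":0.235,"tz":-0.205,"ax":-0.174,"ay":0,"az":0},{"tx":0,"ty":0.27,"tz":-0.235,"ax":-0.203,"ay":0,"az":0},{"tx":0,"ty":0.29,"tz":-0.25,"ax":-0.232,"ay":0,"az":0}])

```text
t: 9.5
eef_pos: [0.6391, -0.1248, 0.1317]
ee_rot: [[0.005, 0.978, -0.211], [-0.0, -0.211, -0.978], [-1.0, 0.005, -0.001]]
ft_force: [-0.5, 0.4, -0.7]
finger_gap: 0.371
```

Run:
```python
from h import *
st(); go(.075,-.126,.08,0)
```

```text
t 9.5 tcp [ 0.6391 -0.1248  0.1317] board [ 0.0759 -0.1269] F [-0.4555  0.3703 -0.6532] Fb [-0.4912  0.3214] gap 0.37073537209631985 q [-0.3788  0.4332  1.4627  0.0018  1.2412 -0.1671]
target [ 0.6383 -0.1238  0.08  ] t [ 0.1033 -0.0024 -0.0016] a [-0.0174 -0.0001 -0.0008] dist 0.05167954203810557
```

send_rows(plan=[{"tx":0.03,"ty":-0.002,"tz":0,"ax":-0.009,"ay":0,"az":-0.001},{"tx":0.07,"ty":-0.002,"tz":0,"ax":-0.0174,"ay":0,"az":-0.001},{"tx":0.11,"ty":-0.002,"tz":0,"ax":-0.0174,"ay":0,"az":-0.001},{"tx":0.15,"ty":-0.002,"tz":0,"ax":-0.0174,"ay":0,"az":-0.001},{"tx":0.19,"ty":-0.002,"tz":0,"ax":-0.0174,"ay":0,"az":-0.001},{"tx":0.215,"ty":-0.002,"tz":0,"ax":-0.0174,"ay":0,"az":-0.001},{"tx":0.224,"ty":-0.002,"tz":0,"ax":-0.0174,"ay":0,"az":-0.001},{"tx":0.224,"ty":-0.002,"tz":0,"ax":-0.0174,"ay":0,"az":-0.001}])

```text
t: 10.5
eef_pos: [0.6389, -0.1247, 0.0198]
ee_rot: [[-0.001, 0.995, -0.103], [0.001, -0.103, -0.995], [-1.0, -0.001, -0.001]]
ft_force: [0.4, -0.6, 1.1]
finger_gap: 0.374
```

Run:
```python
from h import *
st(); go(.075,-.06,.019,0)
for n in ("scene","top"):
    p,d=cams.snapshot(n); cv2.imwrite(f"pics/{n}7.png",cv2.resize(p[130:330,220:460] if n=="scene" else p[140:340,240:500],None,fx=3,fy=3,interpolation=cv2.INTER_CUBIC)[:,:,::-1])
```

```text
t 10.5 tcp [ 0.6389 -0.1247  0.0198] board [ 0.0757 -0.1268] F [ 0.3679 -0.6338  1.0915] Fb [ 0.4312 -0.5926] gap 0.374169881689099 q [-0.3781  0.5786  1.5038  0.0004  1.0604 -0.2752]
target [ 0.6451 -0.0581  0.019 ] t [ 0.0017 -0.0013 -0.1337] a [ 0.     -0.0001  0.0002] dist 0.06684521219642849
```

View pics/scene7.png

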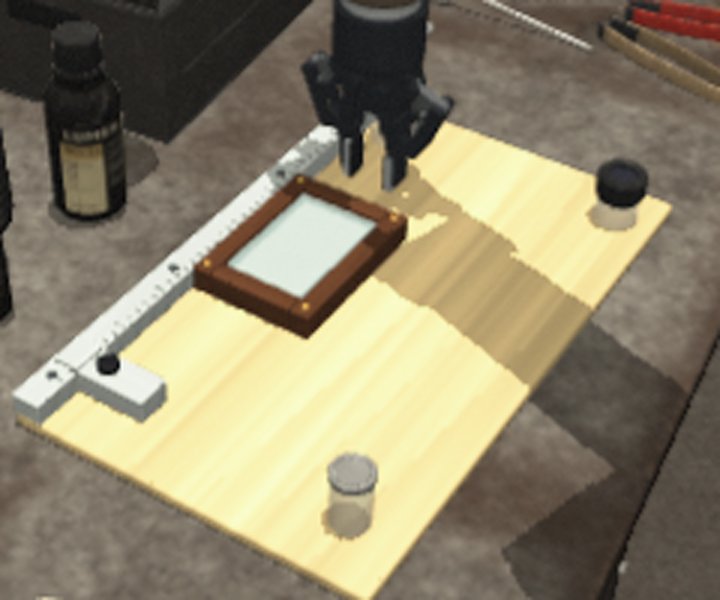

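View pics/top7.png

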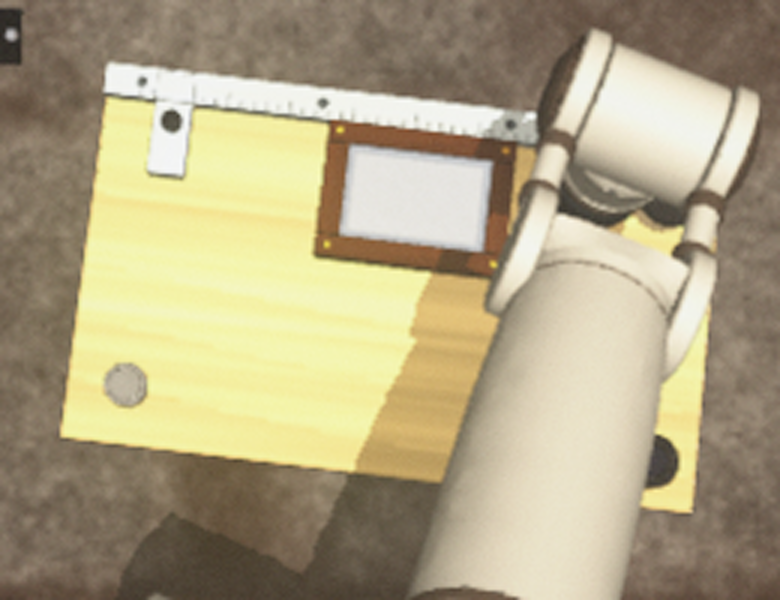

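The frame sits square to the fence, with its right end at crop x≈513. The fingers are to its right with one on each side of x_b ≈ 0.075, clear of the fence and the jar. I'll push along the fence towards the stop.

send_rows(plan=[{"tx":0.001,"ty":-0.001,"tz":-0.02,"ax":0,"ay":0,"az":0},{"tx":0.001,"ty":-0.001,"tz":-0.04,"ax":0,"ay":0,"az":0},{"tx":0.001,"ty":-0.001,"tz":-0.06,"ax":0,"ay":0,"az":0},{"tx":0.001,"ty":-0.001,"tz":-0.078,"ax":0,"ay":0,"az":0},{"tx":0.001,"ty":-0.001,"tz":-0.096,"ax":0,"ay":0,"az":0},{"tx":0.001,"ty":-0.001,"tz":-0.114,"ax":0,"ay":0,"az":0},{"tx":0.001,"ty":-0.001,"tz":-0.132,"ax":0,"ay":0,"az":0},{"tx":0.001,"ty":-0.001,"tz":-0.15,"ax":0,"ay":0,"az":0}])

```text
t: 11.6
eef_pos: [0.6468, -0.0498, 0.0203]
ee_rot: [[0.0, 0.995, -0.103], [-0.0, -0.103, -0.995], [-1.0, 0.0, -0.0]]
ft_force: [-0.2, -4.0, 1.3]
finger_gap: 0.375
```

Run:
```python
from h import *
st(); go(.075,.008,.019,0)
for n in ("scene","top"):
    p,d=cams.snapshot(n); cv2.imwrite(f"pics/{n}8.png",cv2.resize(p[130:330,220:460] if n=="scene" else p[140:340,240:500],None,fx=3,fy=3,interpolation=cv2.INTER_CUBIC)[:,:,::-1])
```

```text
t 11.6 tcp [ 0.6468 -0.0498  0.0203] board [ 0.0758 -0.0516] F [-0.2435 -3.9591  1.2553] Fb [ 0.1656 -3.9632] gap 0.3752735200037332 q [-0.2628  0.572   1.5126  0.0001  1.0566 -0.1598]
target [0.6521 0.0095 0.019 ] t [ 0.0025 -0.0016 -0.1192] a [ 0.     -0.     -0.0001] dist 0.05961260823335008
```

View pics/top8.png

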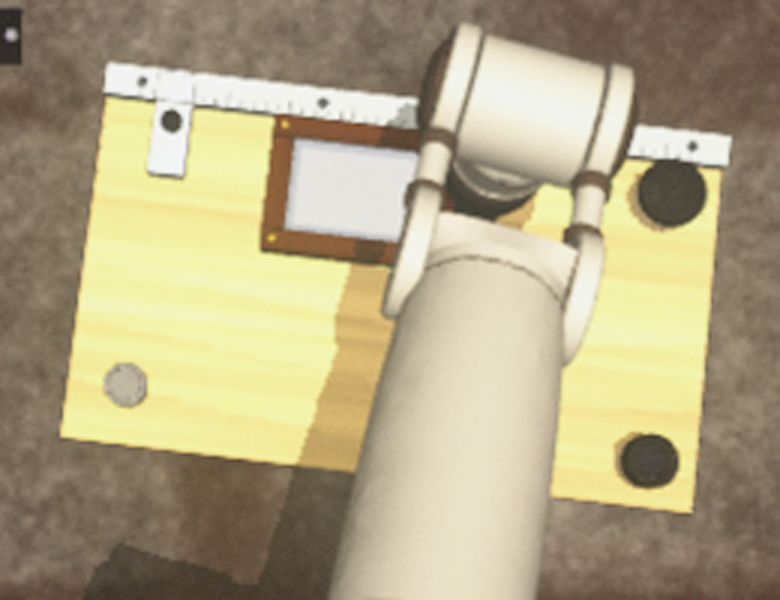

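The frame slides along the fence and stays flush; its left edge is now at x≈275. The jar at (672,193), loupe and canister haven't moved. I'll push on.

send_rows(plan=[{"tx":0.002,"ty":-0.001,"tz":-0.018,"ax":0,"ay":0,"az":0},{"tx":0.002,"ty":-0.001,"tz":-0.036,"ax":0,"ay":0,"az":0},{"tx":0.002,"ty":-0.001,"tz":-0.054,"ax":0,"ay":0,"az":0},{"tx":0.002,"ty":-0.001,"tz":-0.07,"ax":0,"ay":0,"az":0},{"tx":0.002,"ty":-0.001,"tz":-0.085,"ax":0,"ay":0,"az":0},{"tx":0.002,"ty":-0.001,"tz":-0.098,"ax":0,"ay":0,"az":0},{"tx":0.002,"ty":-0.001,"tz":-0.109,"ax":0,"ay":0,"az":0},{"tx":0.002,"ty":-0.001,"tz":-0.118,"ax":0,"ay":0,"az":0}])

```text
t: 12.7
eef_pos: [0.6528, 0.0095, 0.0199]
ee_rot: [[0.001, 0.995, -0.102], [0.0, -0.102, -0.995], [-1.0, 0.001, -0.0]]
ft_force: [-0.2, -5.6, 4.0]
finger_gap: 0.371
```

Run:
```python
from h import *
st()
p,d=cams.snapshot("top"); cv2.imwrite("pics/top9.png",cv2.resize(p[155:230,280:380],None,fx=8,fy=8,interpolation=cv2.INTER_CUBIC)[:,:,::-1])
```

```text
t 12.7 tcp [0.6528 0.0095 0.0199] board [0.0757 0.008 ] F [-0.2181 -5.6499  3.9968] Fb [ 0.3651 -5.6423] gap 0.37133402818229205 q [-0.1703  0.581   1.5     0.0003  1.0593 -0.0682]
```

View pics/top9.png

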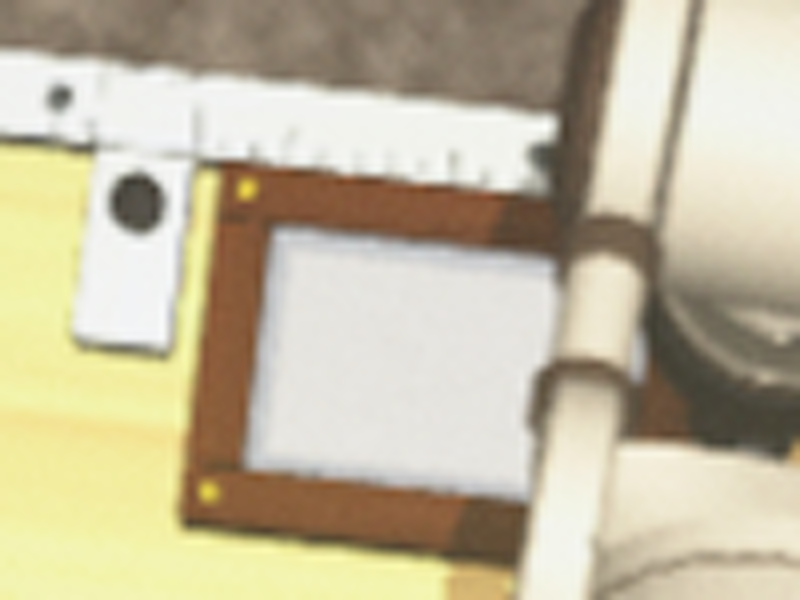

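About 27 crop pixels, roughly 8 mm, remain between the stop (right side at x≈190) and the frame (left side at x≈218). I'll creep in.

send_rows(plan=[{"tx":0.001,"ty":-0.001,"tz":-0.003,"ax":0,"ay":0,"az":0},{"tx":0.001,"ty":-0.001,"tz":-0.006,"ax":0,"ay":0,"az":0},{"tx":0.001,"ty":-0.001,"tz":-0.009,"ax":0,"ay":0,"az":0},{"tx":0.001,"ty":-0.001,"tz":-0.011,"ax":0,"ay":0,"az":0},{"tx":0.001,"ty":-0.001,"tz":-0.013,"ax":0,"ay":0,"az":0},{"tx":0.001,"ty":-0.001,"tz":-0.014,"ax":0,"ay":0,"az":0},{"tx":0.001,"ty":-0.001,"tz":-0.015,"ax":0,"ay":0,"az":0},{"tx":0.001,"ty":-0.001,"tz":-0.016,"ax":0,"ay":0,"az":0}])

```text
t: 13.75
eef_pos: [0.6534, 0.017, 0.0199]
ee_rot: [[0.002, 0.995, -0.102], [-0.001, -0.102, -0.995], [-1.0, 0.002, 0.001]]
ft_force: [-0.7, -7.8, 3.8]
finger_gap: 0.373
```

Run:
```python
from h import *
st()
```

```text
t 13.75 tcp [0.6534 0.017  0.0199] board [0.0755 0.0155] F [-0.6658 -7.8039  3.7836] Fb [ 0.1417 -7.831 ] gap 0.37283937519679256 q [-0.158   0.5824  1.498  -0.0011  1.0591 -0.0554]
```

send_rows(plan=[{"tx":0,"ty":0,"tz":-0.001,"ax":0,"ay":0,"az":0},{"tx":0,"ty":0,"tz":-0.002,"ax":0,"ay":0,"az":0},{"tx":0,"ty":0,"tz":-0.003,"ax":0,"ay":0,"az":0},{"tx":0,"ty":0,"tz":-0.004,"ax":0,"ay":0,"az":0},{"tx":0,"ty":0,"tz":-0.005,"ax":0,"ay":0,"az":0},{"tx":0,"ty":0,"tz":-0.006,"ax":0,"ay":0,"az":0},{"tx":0,"ty":0,"tz":-0.006,"ax":0,"ay":0,"az":0},{"tx":0,"ty":0,"tz":-0.006,"ax":0,"ay":0,"az":0}])

```text
t: 14.75
eef_pos: [0.6534, 0.017, 0.0199]
ee_rot: [[0.001, 0.995, -0.102], [-0.006, -0.102, -0.995], [-1.0, 0.001, 0.006]]
ft_force: [-2.5, -13.2, 3.7]
finger_gap: 0.372
```

Run:
```python
from h import *
st()
p,d=cams.snapshot("top"); cv2.imwrite("pics/top10.png",cv2.resize(p[155:230,280:380],None,fx=8,fy=8,interpolation=cv2.INTER_CUBIC)[:,:,::-1])
```

```text
t 14.75 tcp [0.6534 0.017  0.0199] board [0.0755 0.0156] F [ -2.5364 -13.2057   3.7406] Fb [ -1.1625 -13.3968] gap 0.3723716020547105 q [-0.1559  0.5831  1.4968 -0.0063  1.06   -0.0506]
```

View pics/top10.png

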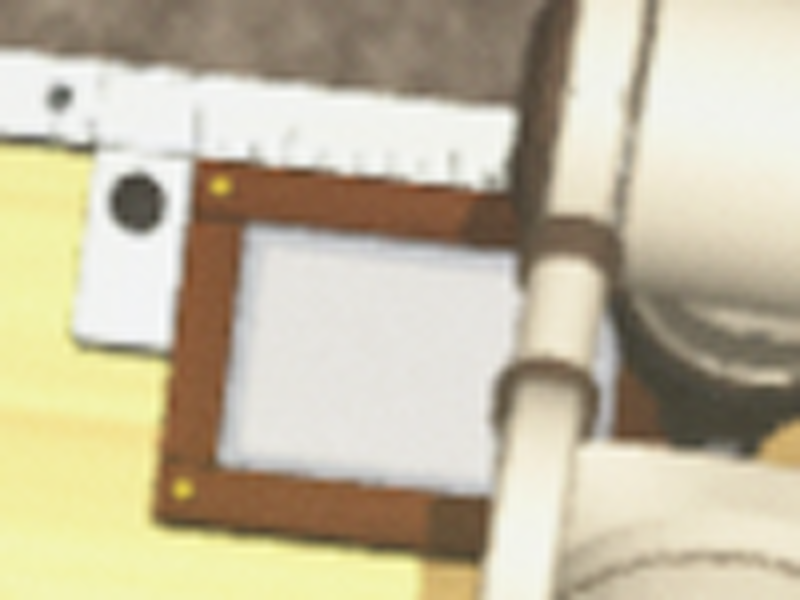

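The frame now touches both the stop (from (190,165) to (170,350)) and the fence. The force rose to 13 N with no further travel. I'll retract straight back, then lift.

send_rows(plan=[{"tx":0,"ty":0,"tz":0.01,"ax":0,"ay":0,"az":0},{"tx":0,"ty":0,"tz":0.03,"ax":0,"ay":0,"az":0},{"tx":0,"ty":0,"tz":0.06,"ax":0,"ay":0,"az":0},{"tx":-0.02,"ty":0,"tz":0.08,"ax":0,"ay":0,"az":0},{"tx":-0.08,"ty":0,"tz":0.09,"ax":0,"ay":0,"az":0},{"tx":-0.16,"ty":0,"tz":0.09,"ax":0,"ay":0,"az":0},{"tx":-0.24,"ty":0,"tz":0.09,"ax":0,"ay":0,"az":0},{"tx":-0.3,"ty":0,"tz":0.09,"ax":0,"ay":0,"az":0}])

```text
t: 15.8
eef_pos: [0.6494, -0.0275, 0.1733]
ee_rot: [[0.004, 0.995, -0.102], [-0.006, -0.102, -0.995], [-1.0, 0.004, 0.006]]
ft_force: [0.7, 0.1, -0.0]
finger_gap: 0.369
```

Run:
```python
from h import *
st(); go(-.10,-.13,.19,0)
```

```text
t 15.8 tcp [ 0.6494 -0.0275  0.1733] board [ 0.0761 -0.0291] F [ 0.6598  0.0633 -0.0412] Fb [0.6498 0.131 ] gap 0.36869604462115013 q [-0.2254  0.3906  1.4328 -0.0052  1.3131 -0.1216]
target [ 0.4638 -0.1097  0.19  ] t [-0.0338 -0.3522  0.2018] a [ 0.0001  0.0009 -0.0007] dist 0.20364756266260056
```

Next I'll move the arm clear of the view so I can check.

send_rows(plan=[{"tx":-0.01,"ty":-0.04,"tz":0.025,"ax":0,"ay":0,"az":0},{"tx":-0.02,"ty":-0.1,"tz":0.06,"ax":0,"ay":0,"az":0},{"tx":-0.03,"ty":-0.17,"tz":0.1,"ax":0,"ay":0,"az":0},{"tx":-0.034,"ty":-0.23,"tz":0.14,"ax":0,"ay":0,"az":0},{"tx":-0.034,"ty":-0.29,"tz":0.17,"ax":0,"ay":0,"az":0},{"tx":-0.034,"ty":-0.33,"tz":0.2,"ax":0,"ay":0,"az":0},{"tx":-0.034,"ty":-0.35,"tz":0.23,"ax":0,"ay":0,"az":0},{"tx":-0.034,"ty":-0.35,"tz":0.25,"ax":0,"ay":0,"az":0}])

```text
t: 16.8
eef_pos: [0.4622, -0.1346, 0.191]
ee_rot: [[0.005, 0.995, -0.103], [-0.006, -0.103, -0.995], [-1.0, 0.006, 0.006]]
ft_force: [0.6, -0.0, 0.8]
finger_gap: 0.373
```

Run:
```python
from h import *
st()
p,d=cams.snapshot("top"); cv2.imwrite("pics/top11.png",cv2.resize(p[155:315,255:490],None,fx=3.4,fy=3.4,interpolation=cv2.INTER_CUBIC)[:,:,::-1])
cv2.imwrite("pics/top11b.png",cv2.resize(p[155:230,280:380],None,fx=8,fy=8,interpolation=cv2.INTER_CUBIC)[:,:,::-1])
p,d=cams.snapshot("scene"); cv2.imwrite("pics/scene11.png",cv2.resize(p[130:400,220:460],None,fx=2.2,fy=2.2,interpolation=cv2.INTER_CUBIC)[:,:,::-1])
```

```text
t 16.8 tcp [ 0.4622 -0.1346  0.191 ] board [-0.0991 -0.1549] F [ 0.6455 -0.0162  0.8422] Fb [0.6438 0.0504] gap 0.3725882782285089 q [-0.5332 -0.0587  1.904  -0.0031  1.2886 -0.4288]
```

View pics/top11.png

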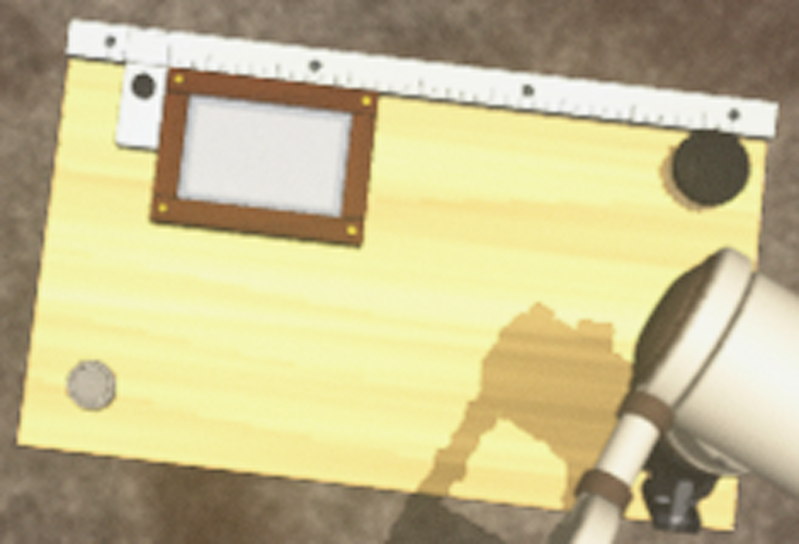

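View pics/top11b.png

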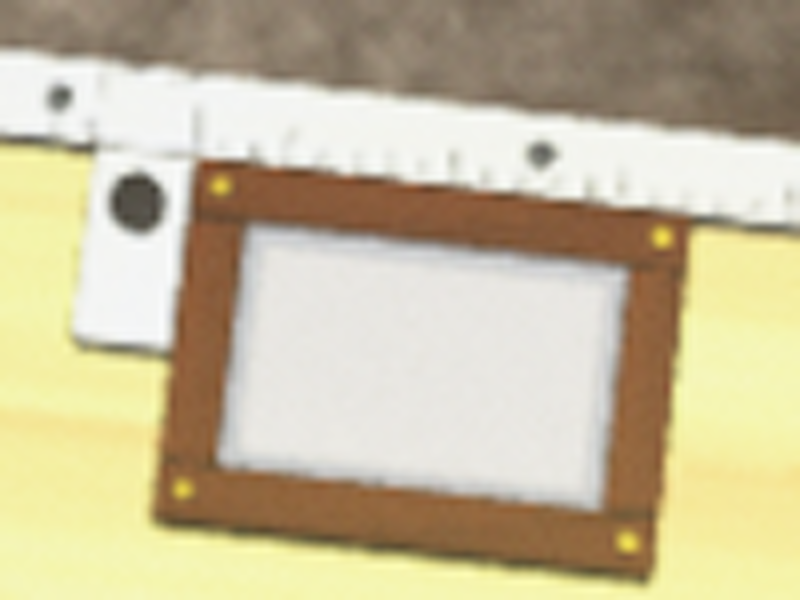

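View pics/scene11.png

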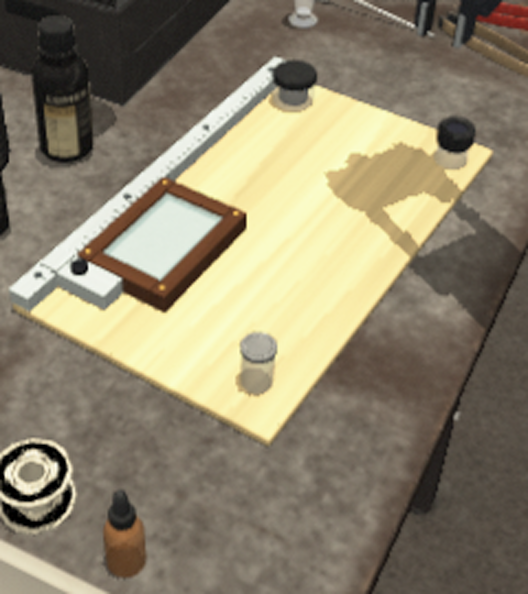

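All clear: the frame sits in the corner against the fence and stop, and the jar and canister are at the same pixels as before. I'll do a quick numeric check and then hand in.

Run:
```python
from h import *
F=w("top",np.array([(195,162),(690,215),(650,580),(155,522)])/8+[279.6,154.6],.036)[:,:2]
b=(F-O)@RB;print(b,b.mean(0)); d=b[0]-b[1]+b[3]-b[2];print("yaw rel",np.arctan2(-d[0],d[1]),"stop y_b centre ~.1925, diff",b.mean(0)[1]-.1925)
p0=cv2.imread("pics/scene0.png").astype(int);p,d=cams.snapshot("scene");p1=p[:,:,::-1].astype(int)
for n,(u,v) in dict(jar=(354,168),loupe=(427,193),can=(337,293),drop=(276,373)).items():
    print(n,"mean diff",abs(p0-p1)[v-14:v+15,u-10:u+11].mean())
st()
ctrl.job_done()
```

```text
[[0.1217 0.1773]
 [0.1232 0.0293]
 [0.0128 0.0291]
 [0.0127 0.1758]] [0.0676 0.1029]
yaw rel 0.005252157472243215 stop y_b centre ~.1925, diff -0.08962164184885744
jar mean diff 2.158182813355227
loupe mean diff 3.6015325670498086
can mean diff 2.808976464148878
drop mean diff 1.9419813902572522
t 16.95 tcp [ 0.4629 -0.1342  0.1907] board [-0.0984 -0.1545] F [-0.8255 -0.5495 -0.5472] Fb [-0.7645 -0.6317] gap 0.37392311413992163 q [-0.5318 -0.0563  1.9024 -0.003   1.2883 -0.4275]
the job is handed in; nothing more can be done
```

I pushed the frame square against the fence with the half-open fingers, then slid it along the fence until it met the stop. I backed the fingers straight off after each push, and the job was handed in at about 17 s. The hand-in reports no verdict, so this rests on my own checks.

- **Frame position:** the last camera fit put the frame at x = 0.068 in the board frame (0.065 to 0.074 allowed) and 0.0896 from the stop's centre in y (0.086 to 0.095 allowed). It was 0.005 rad out of line (0.035 allowed).
- **Contact:** the force rose to 12 N at the fence and 13 N at the stop with no further travel, and the pictures show no visible gap at either.
- **Other things:** the jar, canister, loupe and dropper showed no visible change from the first pictures, and the arm was clear with about zero force.
- **Disagreement:** the camera's x reading is about 2 mm short of the 0.070 that full contact would give. That is within the calibration error, and the contact force suggests the frame is touching.

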